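# Prop the lunchbox lid up to dry

## Robot

A 6-joint arm with a two-finger parallel gripper is mounted at the origin on the work surface. World frame = base frame: x ahead of the robot, y to its left, z up, the work surface at z = 0. Lengths are in m, angles in degrees, forces in N, time in s.
With the tool pointing down it reaches from about 0.3 to 0.75 m from the base axis. Payload 8.5 kg.
Tool frame: the origin (TCP) lies midway between the tips of the shut fingers; the grasp point (between the pads) lies grasp_offset behind it (grasp_offset is the distance from the TCP to the grasp point, in m); z points along the fingers, y is the line along which they close (so a half turn about z gives the same grasp; the last joint's range is limited). The gripper opens to 85 mm and grips with 20 to 120 N. Pads are 22 mm wide; open, the fingers measure 114 mm over their backs; the gripper's body (76 mm by 85 mm) begins 54 mm behind the grasp point. The pads swing forward as they close: fully open they stand 13 mm farther back than shut.
Start: joints at [62.779, 21.807, 74.336, -0, 83.858, -12.336], TCP at [0.141, 0.532, 0.231] pointing down, gripper open.
Joint ranges: [-178.18, 178.18], [-50.72, 133.34], [12.68, 142.11], [-81.47, 261.47], [9.98, 163.14], [-165.26, 165.26]. Speed limits (degrees/s): [136.94, 136.94, 180, 180, 180, 180].

## Interface

Orientations are given as a 3x3 rotation matrix whose columns are the frame's x, y, z axes.
In Python, from rig import observe, get_image, camera_params, close_job, grasp_offset gives the robot as it stands.
- The arm moves only by the shell command python3 -m handwheel 'ROWS' [OPENING] [FORCE]. ROWS is JSON, a list of rows, each a list of 2 entries, a list of its own where there are three numbers: the shift along the tool's x, y, z as a fraction of full scale, then the turn, a rotation vector about the tool's x, y, z as a fraction of full scale. In form: [[[dx, dy, dz], [ax, ay, az]], ...]. A call has 1 to 10 rows; each row is the pose to reach, as a shift and turn from the pose commanded when the call began, along the tool's axes at that moment, turning the shorter way round; what a row does not reach only later rows make up. Full scale, the value 1, is 0.5 m for a shift and pi rad for a turn. A row lasts 1/10 s, in which the tool goes at most 50 mm and 8.59 degrees, less where a joint would pass 70% of its speed; a pose out of reach is approached as far as the arm can. A call with a number of a shift or a turn outside -1 to 1 is refused whole. A call with a gripper value outside its range is refused whole. OPENING is the opening, from 0 (shut) to 1 (fully open), set as the call begins (- or left out, the last holds). The fingers move at their own pace and stop on an object; FORCE is the grip in N (left out, the last holds). Time passes only in rows, so rows that repeat a pose let the fingers close. It gives the time, the measured TCP pose, the force, the opening and the grip force at its end, in the units of the state.
- observe(): the state, without advancing time (a new reading comes with each control period).
- get_image(name): name is "side" or "top"; returns (picture, depth): 480x640x3 uint8, red, green, blue; 480x640 float32, m along the optical axis (not along the pixel's ray), 0 where there is no reading.
- camera_params(name): a dict with "K" (3x3 intrinsics, pixels), "R" (3x3) and "t" (3): a world point X has camera coordinates R X + t. Camera axes: x right, y down, z forward; pixel columns grow to the right and rows downward; lengths in m; the calibration is good to about 2 mm. A picture is of the moment at which its call begins. camera_params takes no time and is no camera call.
- close_job(): hands the job in; it is judged then, once.
The state is a dict: "time_s": time; "q": joint angles; "qvel": joint speeds; "joint_efforts": joint torques, N m; "position": TCP position; "tool_rot": TCP orientation; "ft_force": force on the tool from outside, world axes, zero at the start; "wrist_torque": the same for the moment, N m; "grip_width": finger opening in m; "gripper_force": force on a finger pad.
Only numpy, scipy, OpenCV 4.12 (cv2) and the standard library are available. Lean on these libraries where they do the work, as an engineer would, in place of code of your own. Each camera call takes 0.05 s, during which the arm holds its last target. There are 200 camera calls.

## Task

Pick up the fallen steel tin and stand it upright, foot down and knob up, on the grey drying mat. Then take the flat lunchbox lid off the little wooden trivet and lean it lengthways against the tin to dry: one short end of the lid on the mat, the lid clearly sloping against the tin and touching nothing but the mat and the tin. Do not move the tumbler, the bowl, the pickle box or the lunchbox.

Things in the scene. Friction and masses are not known exactly. Their poses are not given: they have to be found in the camera images.
- tin: closed steel storage tin, a rectangular box 60 mm (its x) by 84 mm (its y) by 116 mm tall (its z), with a dark round knob 22 mm across and 12 mm high in the middle of its top; about 0.4 kg. Origin: centre of its underside (foot); z runs from foot to knob. It starts lying on one of its narrow (60 x 116 mm) sides, its y axis vertical, its origin 42 mm above the table.
- lid: flat steel sliding lid of the lunchbox, a rigid slab 160 mm (its x) by 62 mm (its y) by 10 mm thick (its z), about 0.12 kg. Origin: centre of its underside. It starts flat on top of the trivet, its underside 14 mm above the table, overhanging the trivet all round.
- trivet: plain light wooden trivet bar under the lid, 110 mm (x) by 40 mm (y) by 14 mm high, fixed to the table. Origin: centre of its underside; z up.
- mat: grey ribbed drying mat, 250 mm (x) by 230 mm (y), 3 mm thick, fixed to the table. Origin: centre of its underside, on the table top; z up.
- tumbler: glass tumbler standing upside down on the mat, 110 mm tall, 68 mm across at its mouth (below) and 56 mm across at its upper end. Origin: centre of its lower end; z up as it stands.
- katori: white ceramic bowl standing on the table, 86 mm across the rim, 40 mm high. Origin: centre of its underside.
- pickle_box: closed steel pickle box, 70 mm (x) by 85 mm (y) by 51 mm high, its flap shut. Origin: centre of its underside.
- lunchbox: open empty slim steel lunchbox, 156 mm (x) by 62 mm (y) by 42 mm high, walls 3 mm. Origin: centre of its underside.
Things that resemble listed ones, but are neither listed nor needed, are in the scene too. What is shaped like the tin but green is not meant.

How it is judged:
By the outcome, as a careful person would: the job done as asked, in the order asked, and still so for the second after the job is handed in, with the robot touching nothing.
It also fails if it takes over 72 s, if anything falls off the work surface, if the arm or the gripper's body presses on something with over 40 N, if the wrist force passes 120 N, or if a joint passes its speed limit or range.

## Working session

There is one attempt and no reset: what is moved stays moved. The work goes in short steps, Python scripts to look and compute and a shell command to move; the robot and the scene stay as the last step left them, time stands still between calls to the robot, and variables do not carry over. Pictures are saved under pics/ and viewed, at most 10 in all, crops included, and the job is handed in when it is done.

```bash
mkdir -p pics; ls; python3 - <<'E'
from rig import *
import cv2,numpy as np
for n in("top","side"):
    p,d=get_image(n); cv2.imwrite(f"pics/{n}0.png",p[:,:,::-1]); np.save(f"pics/{n}0.npy",d)
    c=camera_params(n); print(n,c)
go=grasp_offset
print(go() if callable(go) else go)
s=observe(); print(s["position"],s["tool_rot"],s["time_s"],s["grip_width"])
E
```

```text
pics
top {'K': array([[531.26891317,   0.        , 330.73999512],
       [  0.        , 531.26891317, 243.44047443],
       [  0.        ,   0.        ,   1.        ]]), 'R': array([[ 0.00122053, -0.99989265,  0.01460113],
       [-0.98827096, -0.00343576, -0.15267188],
       [ 0.15270566, -0.01424353, -0.98816907]]), 't': array([-0.00855992,  0.58756825,  0.96593791])}
side {'K': array([[617.3687618 ,   0.        , 325.75228323],
       [  0.        , 617.3687618 , 231.02731236],
       [  0.        ,   0.        ,   1.        ]]), 'R': array([[-0.9974019 , -0.07194052, -0.00374201],
       [-0.04566226,  0.67154169, -0.73955846],
       [ 0.05571714, -0.73746615, -0.67308193]]), 't': array([0.57609258, 0.06888895, 1.50108156])}
0.0187
[0.14117528 0.53130291 0.2307828 ] [[-9.66440641e-01  2.56889393e-01 -5.72355925e-04]
 [ 2.56889908e-01  9.66439960e-01 -1.17455701e-03]
 [ 2.51416400e-04 -1.28217209e-03 -9.99999146e-01]] 0.1 0.0854729692742357
```

View pics/top0.png

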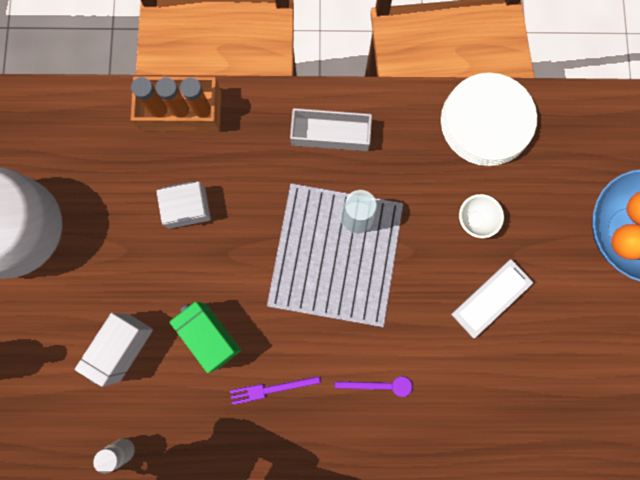

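View pics/side0.png

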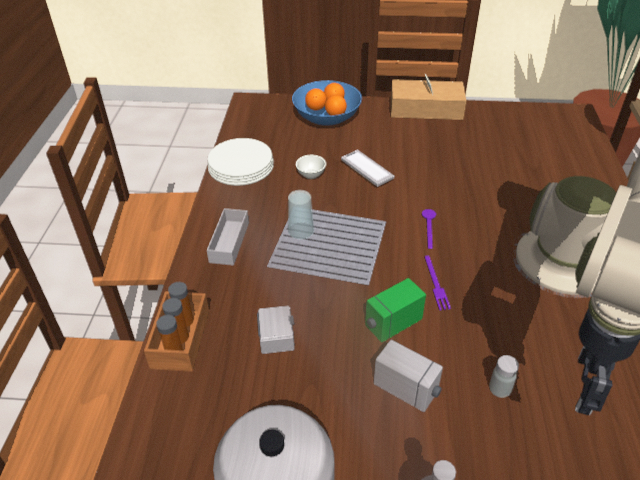

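Two tin-shaped objects: the steel one at top (113,349) / side (408,375), and the green one at top (205,337) / side (396,309). The steel one is meant, because the green is excluded; the dark knob on the steel tin shows at side (436,391). The lid is the white slab at top (493,298). The mat is at (337,255), with the tumbler at (359,211).

```bash
cat > h.py <<'E'
import numpy as np,cv2
from rig import *
def cloud(n,d):
    c=camera_params(n);K,R,t=c["K"],c["R"],c["t"]
    v,u=np.mgrid[:480,:640]; P=np.stack([(u-K[0,2])/K[0,0]*d,(v-K[1,2])/K[1,1]*d,d],-1)
    return (P-t)@R
def proj(n,X):
    c=camera_params(n);p=c["K"]@(c["R"]@np.array(X)+c["t"]);return p[:2]/p[2]
def rect(P):
    (c,s,a)=cv2.minAreaRect((P[:,:2]*1000).astype(np.float32)); return np.round(c,1),np.round(s,1),round(a,1)
E
python3 - <<'E'
from h import *
p,_=None,None
d=np.load("pics/top0.npy");W=cloud("top",d)
img=cv2.imread("pics/top0.png")
def roi(name,x0,x1,y0,y1,z0,z1):
    m=np.zeros((480,640),np.uint8);m[y0:y1,x0:x1]=1
    m=(m>0)&(W[...,2]>z0)&(W[...,2]<z1)&(d>0)
    m=cv2.morphologyEx(m.astype(np.uint8),cv2.MORPH_OPEN,np.ones((3,3)))>0
    Q=W[m];print(name,len(Q),"z med",np.round(np.median(Q[:,2]),4),rect(Q))
roi("table",400,440,340,370,-1,1)
roi("tin",70,160,305,395,.065,.1); roi("tin_all",70,160,305,395,.02,.1)
roi("green",165,245,290,380,.065,.1);roi("greenall",160,245,290,380,.03,.1)
roi("lid",445,540,250,345,.015,.035)
roi("tumbler",335,385,180,240,.09,.13)
roi("pickle",150,220,175,235,.04,.07)
roi("katori",450,515,185,245,.03,.06)
roi("lunch",280,380,100,160,.03,.06)
# mat by saturation
hsv=cv2.cvtColor(img,cv2.COLOR_BGR2HSV);m=np.zeros((480,640),bool);m[175:335,260:410]=1
m&=(hsv[...,1]<60)&(W[...,2]<.012)
m=cv2.morphologyEx(m.astype(np.uint8),cv2.MORPH_OPEN,np.ones((3,3)))>0
print("mat",rect(W[m]),np.median(W[m][:,2]))
a=cv2.resize(cv2.imread("pics/side0.png")[270:420,340:540],(800,600),interpolation=cv2.INTER_CUBIC)
cv2.imwrite("pics/crop.png",a)
E
```

```text
table 1192 z med -0.0004 (array([ 378. , -180.1]), array([77.8, 55.5]), 90.0)
tin 2464 z med 0.0836 (array([391.8, 389.6]), array([ 62.3, 116.5]), 59.6)
tin_all 3038 z med 0.0831 (array([386.8, 392.6]), array([ 62.4, 128.6]), 59.4)
green 2309 z med 0.0837 (array([413.5, 223.3]), array([116.2,  60.9]), 38.2)
greenall 2566 z med 0.0835 (array([418.3, 227.1]), array([128.4,  60.9]), 38.2)
lid 2710 z med 0.0239 (array([ 486. , -317.7]), array([ 62.5, 160.5]), 41.9)
tumbler 831 z med 0.1127 (array([646.7, -57.9]), array([56.4, 55.6]), 19.5)
pickle 1659 z med 0.0508 (array([664.9, 279.8]), array([76.5, 84.2]), 10.9)
katori 352 z med 0.0377 (array([ 647.1, -301.3]), array([83.1, 76.2]), 43.3)
lunch 549 z med 0.0399 (array([822.9,  -5.9]), array([155.2,  65. ]), 86.4)
mat (array([575.2, -18.4]), array([232.8, 252.7]), 80.1) 0.0028594205350519313
```

View pics/crop.png

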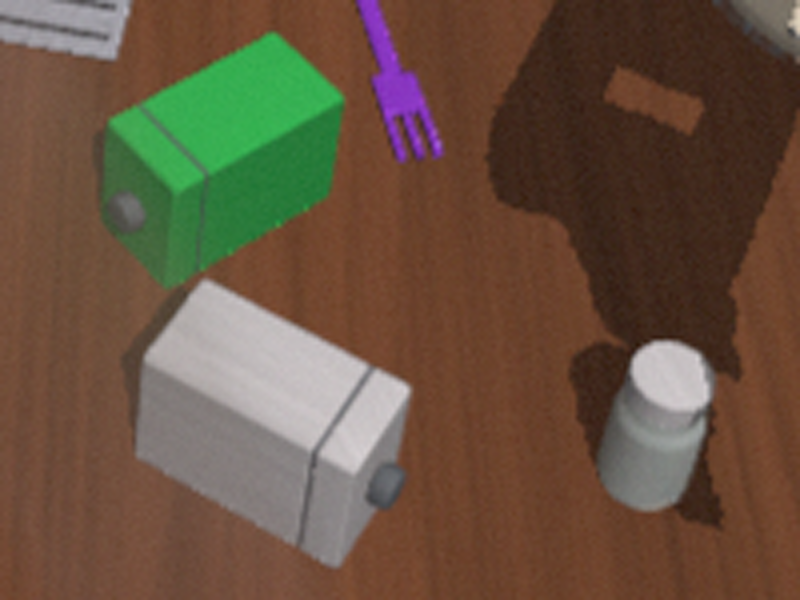

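The crop confirms it: the steel tin has its dark knob at crop (385,487), pointing toward the robot; the green tin is excluded. Now the pregrasp: tool tilted 45° so one roll later stands the tin up.

```bash
cat >> h.py <<'E'
from scipy.spatial.transform import Rotation as Ro
def rel(p,R,p0=None,R0=None):
    s=observe()
    p0=s["position"] if p0 is None else p0; R0=np.array(s["tool_rot"] if R0 is None else R0)
    d=R0.T@(np.array(p)-p0)/.5; a=Ro.from_matrix(R0.T@R).as_rotvec()/np.pi
    print("row",np.round(d,4).tolist(),np.round(a,4).tolist())
def frame(z,y):
    z=np.array(z,float);z/=np.linalg.norm(z);y=np.array(y,float);y-=z*(y@z);y/=np.linalg.norm(y)
    return np.stack([np.cross(y,z),y,z],1)
k=np.array([-.8625,.506,0]);w=np.array([.506,.8625,0]);dn=np.array([0,0,-1.])
Rg=frame(dn-k,w);G=np.array([.3918,.3896,.054])+.025*k;Pg=G+.0187*Rg[:,2]
E
python3 -c "
from h import *
rel(Pg-.1*Rg[:,2],Rg)
rel(Pg-.1*Rg[:,2]+[0,0,.06],Rg);print(Pg,Rg)"
```

```text
row [-0.3983, -0.1007, 0.2386] [0.0334, -0.2485, 0.0819]
row [-0.3983, -0.1009, 0.1186] [0.0334, -0.2485, 0.0819]
[0.38164241 0.39555912 0.04077691] [[-6.09906015e-01  5.06014611e-01  6.09888404e-01]
 [ 3.57811529e-01  8.62524906e-01 -3.57801197e-01]
 [-7.07096572e-01 -1.51615071e-17 -7.07116990e-01]]
```

```bash
L(){ python3 -c "
from rig import *;import json;import numpy as np
s=observe();open('log','a').write(json.dumps([np.array(s[x]).tolist() for x in('q','position','tool_rot')])+'\n')"; }
L
python3 -m handwheel '[[[-0.2,-0.05,0.06],[0.017,-0.124,0.04]],[[-0.2,-0.05,0.06],[0.017,-0.124,0.04]],[[-0.2,-0.05,0.06],[0.017,-0.124,0.04]],[[-0.2,-0.05,0.06],[0.017,-0.124,0.04]]]' 1 80; L
python3 -m handwheel '[[[-0.2,-0.05,0.06],[0.017,-0.124,0.04]]]';L
python3 - <<'E'
from h import *
s=observe();print(s["time_s"],s["position"],s["q"],s["ft_force"])
rel(Pg-.1*Rg[:,2]+[0,0,.06],Rg)
E
```

```text
time_s: 0.5
position: [0.2308, 0.4813, 0.1998]
tool_rot: [[-0.858, 0.382, 0.342], [0.342, 0.924, -0.173], [-0.382, -0.031, -0.924]]
ft_force: [-0.4, 0.3, -0.5]
grip_width: 0.0852
gripper_force: 0.0
time_s: 0.6
position: [0.2708, 0.454, 0.207]
tool_rot: [[-0.785, 0.425, 0.451], [0.355, 0.905, -0.234], [-0.508, -0.023, -0.861]]
ft_force: [1.1, 0.2, 0.6]
grip_width: 0.0855
gripper_force: 0.0
0.6 [0.27079886 0.45399856 0.20698427] [ 60.62677545  23.48381964  82.19521439 -31.6395273   75.54406564
   3.84146721] [1.05284772 0.22395296 0.60276705]
row [-0.0583, 0.003, 0.1167] [0.0121, -0.08, 0.0276]
```

```bash
L(){ python3 -c "
from rig import *;import json;import numpy as np
s=observe();open('log','a').write(json.dumps([np.array(s[x]).tolist() for x in('q','position','tool_rot')])+'\n')"; }
python3 -m handwheel '[[[-0.06,0.003,0.12],[0.012,-0.08,0.028]],[[-0.06,0.003,0.12],[0.012,-0.08,0.028]],[[-0.06,0.003,0.12],[0.012,-0.08,0.028]],[[-0.06,0.003,0.12],[0.012,-0.08,0.028]],[[-0.06,0.003,0.12],[0.012,-0.08,0.028]]]' >/dev/null; L
python3 - <<'E'
from h import *
rel(Pg,Rg)
import json,itertools
from scipy.optimize import least_squares
D=[json.loads(l) for l in open('log')]
def fk(q,par,sg):
    d1,a1,L2,a3,L3,L6=par;q=np.radians(q)
    r=lambda ax,a:Ro.from_rotvec(np.array(ax)*a)
    A=r([0,0,1],q[0]);p=A.apply([a1,0,d1])
    A=A*r([0,1,0],q[1]);p=p+A.apply([0,0,L2])
    A=A*r([0,1,0],q[2]);p=p+A.apply([a3,0,0])
    A=A*r([0,0,sg[0]],q[3]);p=p+A.apply([0,0,L3])
    A=A*r([0,1,0],q[4])*r([0,0,sg[1]],q[5]);p=p+A.apply([0,0,L6])
    return p,A.as_matrix()
for sg in itertools.product([1,-1],[1,-1]):
    f=lambda x:np.concatenate([fk(q,x,sg)[0]-p for q,p,R in D])
    s=least_squares(f,[.4,.02,.4,.02,.4,.2])
    M=[fk(q,s.x,sg)[1].T@np.array(R) for q,p,R in D]
    print(sg,s.cost,s.x.round(4)); print(M[0].round(2).tolist(),max(np.abs(m-M[0]).max() for m in M))
E
```

```text
row [0.0884, 0.0006, 0.2813] [-0.0003, -0.0002, -0.001]
(1, 1) 0.008141162580049568 [0.067  0.2336 0.3354 0.0793 0.1888 0.0501]
[[0.0, -1.0, -0.0], [1.0, 0.0, 0.0], [-0.0, -0.0, 1.0]] 6.661338147750939e-16
(1, -1) 0.008141162580049524 [0.067  0.2336 0.3354 0.0793 0.1888 0.0501]
[[0.42, -0.91, -0.0], [0.91, 0.42, 0.0], [-0.0, -0.0, 1.0]] 1.03664937955535
(-1, 1) 0.008167818436842897 [ 0.0366  0.3458  0.2385  0.0679  0.111  -0.0495]
[[0.0, -1.0, 0.0], [1.0, 0.0, -0.0], [0.0, 0.0, 1.0]] 0.9998543213610182
(-1, -1) 0.008167818436842902 [ 0.0366  0.3458  0.2385  0.0679  0.111  -0.0495]
[[0.42, -0.91, -0.0], [0.91, 0.42, -0.0], [0.0, 0.0, 1.0]] 0.9998543213610177
```

```bash
python3 -m handwheel '[[[0.088,0.0006,0.12],[0,0,-0.001]],[[0.088,0.0006,0.12],[0,0,-0.001]],[[0.088,0.0006,0.18],[0,0,-0.001]],[[0.088,0.0006,0.23],[0,0,-0.001]],[[0.088,0.0006,0.2815],[0,0,-0.001]],[[0.088,0.0006,0.2815],[0,0,-0.001]],[[0.088,0.0006,0.2815],[0,0,-0.001]]]' 
python3 -c "
from h import *;import json
s=observe();open('log','a').write(json.dumps([np.array(s[x]).tolist() for x in('q','position','tool_rot')])+'\n')
rel(Pg,Rg);print(s['q'])
p,d=get_image('side');cv2.imwrite('pics/g.png',cv2.resize(p[270:420,340:540,::-1],(800,600)))"
```

```text
time_s: 1.8
position: [0.3824, 0.3947, 0.0408]
tool_rot: [[-0.609, 0.508, 0.61], [0.358, 0.861, -0.36], [-0.708, -0.001, -0.706]]
ft_force: [-0.4, 0.1, 0.7]
grip_width: 0.0855
gripper_force: 0.0
row [0.0016, 0.0008, -0.0014] [-0.0007, 0.0005, -0.0002]
[ 52.55084459  40.00105148  94.35776315 -57.63793722  56.35129344
  31.39929756]
```

View pics/g.png

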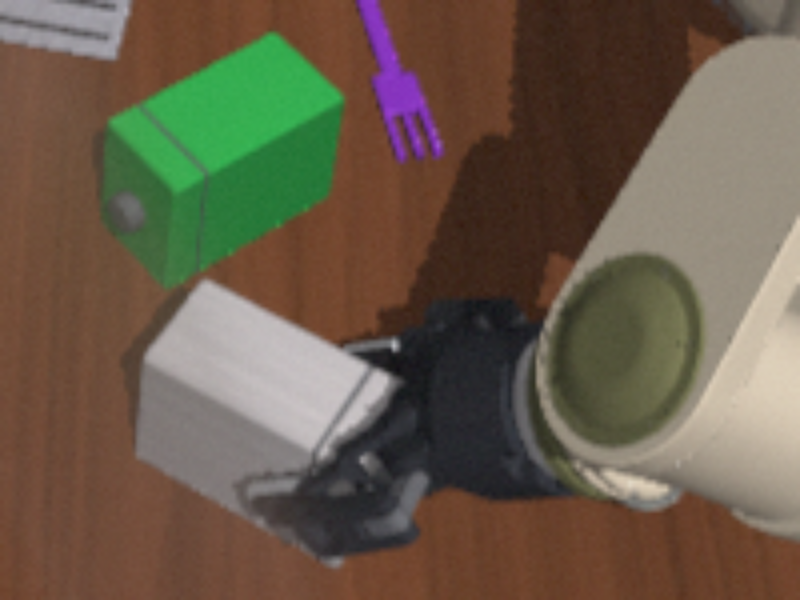

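The fingers straddle the tin near its knob end (crop (330,480) and (380,350)). Closing and lifting.

```bash
python3 -m handwheel '[[[0,0,0],[0,0,0]],[[0,0,0],[0,0,0]],[[0,0,0],[0,0,0]],[[0,0,0],[0,0,0]],[[0,0,0],[0,0,0]],[[0,0,0],[0,0,0]],[[0,0,0],[0,0,0]],[[0,0,0],[0,0,0]]]' 0 90
python3 -m handwheel '[[[-0.03,0,-0.03],[0,0,0]],[[-0.08,0,-0.08],[0,0,0]],[[-0.13,0,-0.13],[0,0,0]],[[-0.18,0,-0.18],[0,0,0]],[[-0.23,0,-0.23],[0,0,0]],[[-0.23,0,-0.23],[0,0,0]],[[-0.23,0,-0.23],[0,0,0]]]'
cat >> h.py <<'E'
import json
def log():
    s=observe();open('log','a').write(json.dumps([np.array(s[x]).tolist() for x in('q','position','tool_rot')])+'\n')
E
python3 -c "
from h import *
log();print(observe()['q'])
D=[json.loads(l) for l in open('log')]
r=lambda ax,a:Ro.from_rotvec(np.array(ax)*a)
A_=[];b=[]
for q,p,R in D:
    q=np.radians(q);A1=r([0,0,1],q[0]);A2=A1*r([0,1,0],q[1]);A3=A2*r([0,1,0],q[2]);A4=A3*r([0,0,1],q[3]);A5=A4*r([0,1,0],q[4]);A6=A5*r([0,0,1],q[5])
    M=[m.as_matrix() for m in(A1,A2,A3,A4,A5)]
    A_.append(np.hstack([np.eye(3)[:,2:],M[0][:,:2],M[1][:,[0,2]],M[2][:,[0,2]],M[3][:,[0,1]],M[4][:,[0,2]]]));b.append(p)
x,res,rk,sv=np.linalg.lstsq(np.vstack(A_),np.hstack(b),rcond=1e-3)
print('d1|a1x a1y|2x 2z|3x 3z|4x 4y|5x 5z',x.round(4),rk,np.abs(np.vstack(A_)@x-np.hstack(b)).max())
"
```

```text
time_s: 2.65
position: [0.3819, 0.3949, 0.0408]
tool_rot: [[-0.608, 0.507, 0.611], [0.357, 0.862, -0.36], [-0.709, -0.001, -0.705]]
ft_force: [-4.8, 1.4, 6.8]
grip_width: 0.0592
gripper_force: 89.0
time_s: 3.35
position: [0.3815, 0.3947, 0.2019]
tool_rot: [[-0.61, 0.507, 0.609], [0.357, 0.862, -0.361], [-0.708, -0.003, -0.706]]
ft_force: [0.0, -0.3, -4.4]
grip_width: 0.0593
gripper_force: 90.9
[ 52.61233008  26.28412847  85.89723335 -48.45793079  69.89324978
  11.48406865]
d1|a1x a1y|2x 2z|3x 3z|4x 4y|5x 5z [ 0.1301  0.      0.1175  0.      0.5371  0.103   0.3508 -0.     -0.
  0.      0.2575] 11 6.106226635438361e-16
```

```bash
cat >> h.py <<'E'
from scipy.optimize import least_squares
def fk(q):
    q=np.radians(q);r=lambda ax,a:Ro.from_rotvec(np.array(ax)*a)
    A=r([0,0,1],q[0]);p=A.apply([0,.1175,0])+[0,0,.1301]
    A=A*r([0,1,0],q[1]);p=p+A.apply([0,0,.5371]);A=A*r([0,1,0],q[2]);p=p+A.apply([.103,0,.3508])
    A=A*r([0,0,1],q[3])*r([0,1,0],q[4])*r([0,0,1],q[5]);p=p+A.apply([0,0,.2575])
    return p,A.as_matrix()@np.array([[0,-1,0],[1,0,0],[0,0,1.]])
lo=np.array([-178.18,-50.72,12.68,-81.47,9.98,-165.26]);hi=np.array([178.18,133.34,142.11,261.47,163.14,165.26])
def ik(p,R,q0=None):
    out=[]
    for s4 in([None] if q0 is not None else [0,60,-60,180]):
        for s6 in([0] if q0 is not None else [-90,0,90]):
            x0=np.array(q0 if q0 is not None else [np.degrees(np.arctan2(p[1],p[0])),30,90,s4,60,s6])
            f=lambda q:np.r_[(fk(q)[0]-p)*10,Ro.from_matrix(R.T@fk(q)[1]).as_rotvec()]
            s=least_squares(f,np.clip(x0,lo+.1,hi-.1),bounds=(lo,hi))
            if s.cost<1e-6 and not any(np.allclose(s.x,o,atol=1) for o in out): out.append(s.x)
    return out
mc=np.array([.5752,-.0184,.003]);ex=np.array([.985,-.172,0]);ey=np.array([.172,.985,0]);up=np.array([0,0,1.])
def mat(x,y,h=0): return mc+ex*x/1000+ey*y/1000+up*h/1000
def head(deg): a=np.radians(deg);return np.array([np.cos(a),np.sin(a),0])
E
python3 - <<'E'
from h import *
qn=observe()["q"];p,R=fk(qn);print(np.abs(p-observe()["position"]).max(),np.abs(R-observe()["tool_rot"]).max())
for (x,y,h) in [(55,74,-9.9),(20,40,-9.9),(40,60,0),(55,74,10)]:
    o=head(h);T=mat(x,y)
    Gp=T-.012*o+up*.083; Rp=frame(o-up,np.cross(o,up)); 
    print("TIN",x,y,h,[s.round(0).tolist() for s in ik(Gp+.0187*Rp[:,2],Rp)])
    for th in(60,65,70):
        t=np.radians(th);u=np.cos(t)*o+np.sin(t)*up;n=np.sin(t)*o-np.cos(t)*up
        F=T-.042*o-o*(.116/np.tan(t))
        for s in(60,110): 
            for sg in(1,-1):
                Rl=frame(n,sg*np.cross(o,up)); g=F+u*s/1000
                print("  LID",th,s,sg,[q.round(0).tolist() for q in ik(g+.0187*n,Rl)])
E
```

```text
2.7755575615628914e-16 6.661338147750939e-16
TIN 55 74 -9.9 []
  LID 60 60 1 [[-4.0, 40.0, 122.0, 188.0, 43.0, -93.0]]
  LID 60 60 -1 [[-4.0, 40.0, 122.0, 188.0, 43.0, 87.0]]
  LID 60 110 1 [[-4.0, 34.0, 117.0, 190.0, 32.0, -95.0]]
  LID 60 110 -1 [[-4.0, 34.0, 117.0, 190.0, 32.0, 85.0]]
  LID 65 60 1 [[-4.0, 43.0, 123.0, 187.0, 51.0, -92.0]]
  LID 65 60 -1 [[-4.0, 43.0, 123.0, 187.0, 51.0, 88.0]]
  LID 65 110 1 [[-4.0, 36.0, 119.0, 188.0, 40.0, -94.0]]
  LID 65 110 -1 [[-4.0, 36.0, 119.0, 188.0, 40.0, 86.0]]
  LID 70 60 1 [[-4.0, 46.0, 123.0, 187.0, 59.0, -91.0]]
  LID 70 60 -1 [[-4.0, 46.0, 123.0, 187.0, 59.0, 89.0]]
  LID 70 110 1 [[-4.0, 38.0, 120.0, 187.0, 48.0, -93.0]]
  LID 70 110 -1 [[-4.0, 38.0, 120.0, 187.0, 48.0, 87.0]]
TIN 20 40 -9.9 []
  LID 60 60 1 [[-9.0, 41.0, 130.0, 181.0, 51.0, -90.0]]
  LID 60 60 -1 [[-9.0, 41.0, 130.0, 181.0, 51.0, 90.0]]
  LID 60 110 1 [[-9.0, 33.0, 125.0, 181.0, 38.0, -90.0]]
  LID 60 110 -1 [[-9.0, 33.0, 125.0, 181.0, 38.0, 90.0]]
  LID 65 60 1 [[-9.0, 44.0, 131.0, 181.0, 59.0, -90.0]]
  LID 65 60 -1 [[-9.0, 44.0, 131.0, 181.0, 59.0, 90.0]]
  L
[... 1090 characters left out ...]
17.0]]
  LID 60 60 1 [[-20.0, 40.0, 124.0, 144.0, 47.0, -80.0]]
  LID 60 60 -1 [[-20.0, 40.0, 124.0, 144.0, 47.0, 100.0]]
  LID 60 110 1 [[-18.0, 34.0, 119.0, 138.0, 37.0, -69.0]]
  LID 60 110 -1 [[-18.0, 34.0, 119.0, 138.0, 37.0, 111.0]]
  LID 65 60 1 [[-20.0, 43.0, 125.0, 146.0, 55.0, -83.0]]
  LID 65 60 -1 [[-20.0, 43.0, 125.0, 146.0, 55.0, 97.0]]
  LID 65 110 1 [[-18.0, 36.0, 120.0, 143.0, 45.0, -74.0]]
  LID 65 110 -1 [[-18.0, 36.0, 120.0, 143.0, 45.0, 106.0]]
  LID 70 60 1 [[-20.0, 46.0, 125.0, 148.0, 62.0, -85.0]]
  LID 70 60 -1 [[-20.0, 46.0, 125.0, 148.0, 62.0, 95.0]]
  LID 70 110 1 [[-19.0, 38.0, 122.0, 146.0, 53.0, -78.0]]
  LID 70 110 -1 [[-19.0, 38.0, 122.0, 146.0, 53.0, 102.0]]
```

```bash
python3 - <<'E'
from h import *
T=mat(-40,50)
for h in range(-170,190,20):
    o=head(h);Gp=T-.012*o+up*.083; Rp=frame(o-up,np.cross(o,up))
    print("TIN",h,[s.round(0).tolist() for s in ik(Gp+.0187*Rp[:,2],Rp)])
for h in range(40,161,20):
    o=head(h);th=65;t=np.radians(th);u=np.cos(t)*o+np.sin(t)*up;n=np.sin(t)*o-np.cos(t)*up
    g=T-.042*o-o*(.116/np.tan(t))+u*.06
    for sg in(1,-1):
        Rl=frame(n,sg*np.cross(o,up));print("LID",h,sg,[q.round(0).tolist() for q in ik(g+.0187*n,Rl)])
E
```

```text
TIN -170 [[-4.0, 51.0, 58.0, -11.0, 115.0, -104.0]]
TIN -150 [[1.0, 50.0, 61.0, -21.0, 109.0, -119.0]]
TIN -130 [[5.0, 48.0, 67.0, -30.0, 100.0, -131.0]]
TIN -110 [[8.0, 44.0, 75.0, -39.0, 87.0, -140.0]]
TIN -90 [[10.0, 40.0, 85.0, -47.0, 72.0, -148.0]]
TIN -70 [[10.0, 36.0, 95.0, -57.0, 56.0, -153.0]]
TIN -50 [[8.0, 32.0, 105.0, -72.0, 39.0, -155.0]]
TIN -30 [[2.0, 29.0, 114.0, 261.0, 22.0, -146.0]]
TIN -10 [[-8.0, 28.0, 119.0, 188.0, 12.0, -96.0]]
TIN 10 [[-18.0, 27.0, 120.0, 115.0, 21.0, -47.0]]
TIN 30 [[-25.0, 29.0, 117.0, 83.0, 36.0, -37.0]]
TIN 50 [[-29.0, 31.0, 109.0, 63.0, 51.0, -36.0]]
TIN 70 [[-29.0, 35.0, 99.0, 50.0, 66.0, -39.0]]
TIN 90 [[-27.0, 39.0, 89.0, 40.0, 80.0, -44.0]]
TIN 110 [[-23.0, 43.0, 79.0, 31.0, 93.0, -51.0]]
TIN 130 [[-19.0, 46.0, 70.0, 22.0, 103.0, -61.0]]
TIN 150 [[-14.0, 49.0, 63.0, 12.0, 111.0, -74.0]]
TIN 170 [[-9.0, 51.0, 59.0, 1.0, 115.0, -89.0]]
LID 40 1 [[-44.0, 43.0, 125.0, 91.0, 64.0, -77.0]]
LID 40 -1 [[-44.0, 43.0, 125.0, 91.0, 64.0, 103.0]]
LID 60 1 [[-43.0, 44.0, 109.0, 67.0, 73.0, -63.0]]
LID 60 -1 [[-43.0, 44.0, 109.0, 67.0, 73.0, 117.0]]
LID 80 1 [[-39.0, 47.0, 93.0, 53.0, 87.0, -56.0]]
LID 80 -1 [[-39.0, 47.0, 93.0, 53.0, 87.0, 124.0]]
LID 100 1 [[-33.0, 52.0, 77.0, 43.0, 102.0, -54.0]]
LID 100 -1 [[-33.0, 52.0, 77.0, 43.0, 102.0, 126.0]]
LID 120 1 [[-26.0, 58.0, 61.0, 34.0, 117.0, -57.0]]
LID 120 -1 [[-26.0, 58.0, 61.0, 34.0, 117.0, 123.0]]
LID 140 1 [[-20.0, 63.0, 48.0, 25.0, 130.0, -65.0]]
LID 140 -1 [[-20.0, 63.0, 48.0, 25.0, 130.0, 115.0]]
LID 160 1 [[-13.0, 67.0, 38.0, 11.0, 140.0, -79.0]]
LID 160 -1 [[-13.0, 67.0, 38.0, 11.0, 140.0, 101.0]]
```

```bash
cat >> h.py <<'E'
o=head(80.1);T=mat(-45,62);Rp=frame(o-up,np.cross(o,up));Pp=T-.012*o+up*.083+.0187*Rp[:,2]
def path(p0,R0,p1,R1,q,n=8,pts=None):
    rv=Ro.from_matrix(R0.T@R1).as_rotvec();print("ang",np.degrees(np.linalg.norm(rv)))
    for i in range(1,n+1):
        f=i/n;R=R0@Ro.from_rotvec(rv*f).as_matrix();p=p0+(p1-p0)*f
        s=ik(p,R,q)
        ex_='' if pts is None else ((p+(R@pts.T).T)[:,2].min().round(3))
        if s: q=s[0]
        print(round(f,2),p.round(3),q.round(0).tolist() if s else "FAIL",ex_)
    return q
E
python3 - <<'E'
from h import *
# tin corners in tool frame
C=np.array([[a,b,c] for a in(-.083,.033) for b in(-.03,.03) for c in(-.030,.054)])
pts=np.array([(Rg.T@(a*k+b*w+c*dn)) for a,b,c in C])+[0,0,-.0187]
s=observe();p0=np.array(s["position"]);R0=np.array(s["tool_rot"])
print((Pp+(Rp@pts.T).T)[:,2].round(4))
m=p0+up*.12;q=path(p0,R0,m,R0,s["q"],2,pts)
q=path(m,R0,Pp+up*.12,Rp,q,10,pts)
rel(m,R0); rel(Pp+up*.12,Rp)
E
```

```text
[0.003 0.003 0.003 0.003 0.119 0.119 0.119 0.119]
ang 0.0
0.5 [0.382 0.395 0.262] [53.0, 23.0, 81.0, -46.0, 76.0, 5.0] 0.221
1.0 [0.382 0.395 0.322] [53.0, 20.0, 75.0, -45.0, 82.0, -2.0] 0.281
ang 109.02586780514396
0.1 [0.398 0.36  0.309] [46.0, 17.0, 78.0, -37.0, 78.0, -1.0] 0.257
0.2 [0.414 0.326 0.296] [38.0, 14.0, 81.0, -28.0, 74.0, -2.0] 0.233
0.3 [0.43  0.292 0.283] [29.0, 12.0, 83.0, -18.0, 70.0, -5.0] 0.211
0.4 [0.446 0.257 0.27 ] [20.0, 11.0, 86.0, -7.0, 68.0, -10.0] 0.192
0.5 [0.462 0.223 0.257] [11.0, 11.0, 88.0, 4.0, 68.0, -15.0] 0.174
0.6 [0.478 0.189 0.244] [2.0, 12.0, 89.0, 14.0, 69.0, -20.0] 0.159
0.7 [0.494 0.155 0.232] [-7.0, 14.0, 90.0, 23.0, 72.0, -25.0] 0.146
0.8 [0.51  0.12  0.219] [-15.0, 17.0, 90.0, 31.0, 76.0, -28.0] 0.136
0.9 [0.526 0.086 0.206] [-21.0, 21.0, 89.0, 37.0, 80.0, -29.0] 0.129
1.0 [0.542 0.052 0.193] [-27.0, 26.0, 88.0, 43.0, 84.0, -29.0] 0.123
row [-0.1699, -0.0006, -0.1695] [0.0, 0.0, 0.0]
row [-0.4273, -0.4286, 0.4556] [-0.0006, 0.433, 0.4235]
```

```bash
python3 -m handwheel '[[[-0.06,0,-0.06],[0,0,0]],[[-0.12,0,-0.12],[0,0,0]],[[-0.17,0,-0.17],[0,0,0]],[[-0.17,0,-0.17],[0,0,0]],[[-0.17,0,-0.17],[0,0,0]]]' | head -2
python3 -c "
from h import *
rel(Pp+up*.12,Rp)"
```

```text
time_s: 3.85
position: [0.3816, 0.395, 0.3203]
row [-0.2589, -0.4277, 0.6239] [-0.0016, 0.4336, 0.4236]
```

```bash
python3 -m handwheel '[[[-0.018,-0.03,0.044],[0,0.030,0.030]],[[-0.036,-0.06,0.087],[0,0.061,0.059]],[[-0.054,-0.09,0.131],[0,0.091,0.089]],[[-0.072,-0.12,0.175],[0,0.121,0.119]],[[-0.091,-0.15,0.218],[0,0.152,0.148]],[[-0.109,-0.18,0.262],[0,0.182,0.178]],[[-0.127,-0.21,0.306],[0,0.212,0.208]],[[-0.145,-0.24,0.35],[0,0.243,0.237]],[[-0.163,-0.27,0.393],[0,0.273,0.267]],[[-0.181,-0.3,0.437],[0,0.304,0.297]]]' 
python3 -c "
from h import *
rel(Pp+up*.12,Rp);print(observe()['q'].round(0))"
```

```text
time_s: 4.85
position: [0.4935, 0.1535, 0.2301]
tool_rot: [[-0.215, 0.967, 0.136], [0.92, 0.154, 0.362], [0.329, 0.203, -0.922]]
ft_force: [0.3, 0.2, -4.0]
grip_width: 0.0591
gripper_force: 91.0
row [-0.2326, 0.0469, 0.0083] [-0.0015, 0.1284, 0.1239]
[ -7.  14.  90.  23.  72. -25.]
```

```bash
python3 -m handwheel '[[[-0.047,0.009,0.002],[0,0.026,0.025]],[[-0.093,0.018,0.003],[0,0.051,0.05]],[[-0.14,0.028,0.005],[0,0.077,0.074]],[[-0.186,0.038,0.007],[0,0.103,0.099]],[[-0.2326,0.047,0.0083],[-0.0015,0.1284,0.124]],[[-0.2326,0.047,0.0083],[-0.0015,0.1284,0.124]],[[-0.2326,0.047,0.0083],[-0.0015,0.1284,0.124]],[[-0.2326,0.047,0.0083],[-0.0015,0.1284,0.124]]]' |tail -2
python3 - <<'E'
from h import *
rel(Pp+up*.12,Rp); rel(Pp,Rp)
p,d=get_image('side');W=cloud('side',d);cv2.imwrite('pics/h.png',p[:,:,::-1]);np.save('pics/h.npy',d)
p,d=get_image('top');cv2.imwrite('pics/ht.png',p[:,:,::-1]);np.save('pics/ht.npy',d)
a=cv2.imread('pics/h.png')[60:300,180:480];b=cv2.imread('pics/ht.png')[130:370,230:470]
cv2.imwrite('pics/hh.png',cv2.resize(np.hstack([a,b]),(800,356)))
E
```

```text
grip_width: 0.0592
gripper_force: 91.1
row [-0.0072, -0.0009, 0.0008] [0.0001, 0.0012, 0.0023]
row [-0.1763, -0.0023, 0.1711] [0.0001, 0.0012, 0.0023]
```

View pics/hh.png

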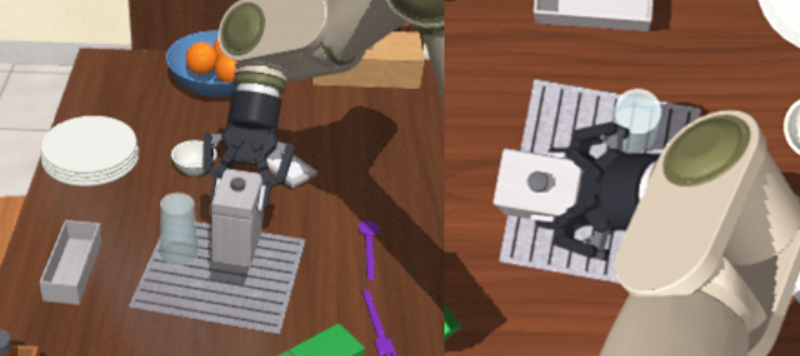

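The tin hangs upright, knob up (left half (237,183), right half (540,181)), clear of the tumbler. Checking its tilt by plane fit before lowering.

```bash
python3 - <<'E'
from h import *
d=np.load('pics/ht.npy');W=cloud('top',d)
u,v=proj('top',T+up*.236);print(u,v)
m=np.zeros(d.shape,bool);m[int(v)-25:int(v)+25,int(u)-25:int(u)+25]=1
m&=(d>0)&(W[...,2]>.21)&(W[...,2]<.26);Q=W[m];print(np.histogram(Q[:,2],12))
z=np.median(Q[:,2]);Q=Q[abs(Q[:,2]-z)<.008]
A=np.c_[Q[:,:2]-Q[:,:2].mean(0),np.ones(len(Q))];c=np.linalg.lstsq(A,Q[:,2],rcond=None)[0]
r=Q[:,2]-A@c;A=A[abs(r)<.004];Q=Q[abs(r)<.004];c=np.linalg.lstsq(A,Q[:,2],rcond=None)[0]
print("tilt deg",np.degrees(c[:2]),c[2],rect(Q),T+up*.236)
E
```

```text
294.86547468597104 253.72835801738373
(array([  26,   32,   27,   31,   27,   32,  656, 1111,   47,  103,   71,
         30]), array([0.21004786, 0.21419943, 0.218351  , 0.22250258, 0.22665415,
       0.23080572, 0.2349573 , 0.23910887, 0.24326045, 0.24741202,
       0.25156359, 0.25571517, 0.25986674]))
tilt deg [ 0.23830673 -0.42552906] 0.23961683188956495 (array([543.4,  52.5]), array([76.2, 75.5]), 0.8) [0.541539 0.05041  0.239   ]
```

```bash
python3 -m handwheel '[[[-0.05,-0.001,0.045],[0,0.001,0.002]],[[-0.1,-0.001,0.095],[0,0.001,0.002]],[[-0.14,-0.002,0.135],[0,0.001,0.002]],[[-0.16,-0.002,0.155],[0,0.001,0.002]],[[-0.167,-0.002,0.162],[0,0.001,0.002]],[[-0.171,-0.002,0.166],[0,0.001,0.002]],[[-0.174,-0.002,0.169],[0,0.001,0.002]],[[-0.174,-0.002,0.169],[0,0.001,0.002]],[[-0.174,-0.002,0.169],[0,0.001,0.002]]]'; python3 -c "
from h import *
rel(Pp,Rp)"
```

```text
time_s: 6.65
position: [0.5431, 0.0507, 0.0757]
tool_rot: [[0.119, 0.985, 0.125], [0.697, -0.173, 0.696], [0.707, 0.004, -0.707]]
ft_force: [-0.2, 0.5, -3.8]
grip_width: 0.0592
gripper_force: 91.0
row [-0.0033, -0.0031, 0.0051] [0.0011, 0.0, 0.0009]
```

```bash
python3 -m handwheel '[[[-0.0014,0,0.0014],[0,0,0]],[[-0.0028,0,0.0028],[0,0,0]],[[-0.0042,0,0.0042],[0,0,0]],[[-0.0042,0,0.0042],[0,0,0]],[[-0.0042,0,0.0042],[0,0,0]]]'|head -4;  python3 -c "
from h import *
rel(Pp,Rp)"
```

```text
time_s: 7.15
position: [0.5432, 0.0509, 0.0753]
tool_rot: [[0.117, 0.985, 0.126], [0.695, -0.172, 0.698], [0.709, 0.006, -0.705]]
ft_force: [-8.6, -5.2, 24.7]
row [-0.0029, -0.0031, 0.0041] [0.0013, -0.001, 0.0013]
```

Touchdown. Easing the press, then releasing and backing out along the tool axis.

```bash
python3 -m handwheel '[[[0.003,0,-0.003],[0,0,0]],[[0.003,0,-0.003],[0,0,0]],[[0.003,0,-0.003],[0,0,0]]]'|sed -n 2,4p
python3 -m handwheel '[[[0,0,0],[0,0,0]],[[0,0,0],[0,0,0]],[[0,0,0],[0,0,0]],[[0,0,0],[0,0,0]],[[0,0,0],[0,0,0]],[[0,0,0],[0,0,0]]]' 0.95
python3 -m handwheel '[[[0,0,-0.03],[0,0,0]],[[0,0,-0.08],[0,0,0]],[[0,0,-0.16],[0,0,0]],[[0,0,-0.24],[0,0,0]],[[0,0,-0.32],[0,0,0]],[[0,0,-0.36],[0,0,0]],[[0,0,-0.36],[0,0,0]],[[0,0,-0.36],[0,0,0]]]' 1|sed -n 2,4p
python3 - <<'E'
from h import *
print(observe()['q'].round(0))
p,d=get_image('side');W=cloud('side',d);cv2.imwrite('pics/p.png',p[:,:,::-1])
p,d=get_image('top');W=cloud('top',d);cv2.imwrite('pics/pt.png',p[:,:,::-1])
m=(d>0)&(W[...,2]>.11)&(W[...,2]<.126)&(np.linalg.norm(W[...,:2]-T[:2],axis=-1)<.065)
m=cv2.morphologyEx(m.astype(np.uint8),cv2.MORPH_OPEN,np.ones((3,3)))>0
Q=W[m];print(rect(Q),np.median(Q[:,2]),T)
A=np.c_[Q[:,:2]-Q[:,:2].mean(0),np.ones(len(Q))];print(np.degrees(np.linalg.lstsq(A,Q[:,2],rcond=None)[0][:2]))
a=cv2.imread('pics/p.png')[60:300,180:480];b=cv2.imread('pics/pt.png')[130:370,230:470]
cv2.imwrite('pics/pp.png',cv2.resize(np.hstack([a,b]),(800,356)))
E
```

```text
position: [0.5432, 0.0507, 0.0753]
tool_rot: [[0.119, 0.985, 0.125], [0.696, -0.173, 0.697], [0.708, 0.005, -0.706]]
ft_force: [-3.8, -3.0, 9.7]
time_s: 8.05
position: [0.5429, 0.0508, 0.0742]
tool_rot: [[0.12, 0.985, 0.124], [0.697, -0.173, 0.696], [0.707, 0.003, -0.707]]
ft_force: [-0.5, -0.2, 0.5]
grip_width: 0.0814
gripper_force: 0.0
position: [0.5202, -0.0744, 0.2014]
tool_rot: [[0.12, 0.985, 0.124], [0.697, -0.173, 0.696], [0.707, 0.003, -0.707]]
ft_force: [0.2, 0.8, -0.4]
[-40.  27.  84.  38.  94. -36.]
(array([543.5,  50.4]), array([84.1, 60. ]), 80.3) 0.11868057463603669 [0.541539 0.05041  0.003   ]
[0.42083417 0.11506718]
```

View pics/pp.png

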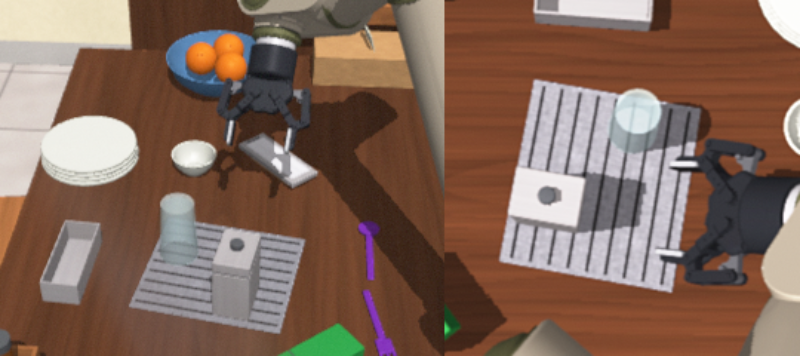

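The tin stands upright on the mat at (543.5, 50.4) mm, aligned. Next is the lid; the only lid-like slab is the one lying on the trivet at crop (278,160), and its measured 160×62 mm at 24 mm height fits.

```bash
cat >> h.py <<'E'
Tt=np.array([.5435,.0504,.003]);wl=np.array([.744,.668,0]);Rl0=frame(dn,wl)
o2=head(80.3);th=np.radians(65);u2=np.cos(th)*o2+np.sin(th)*up;n2=np.sin(th)*o2-np.cos(th)*up
Rl1=frame(n2,np.cross(o2,up));F=Tt-.042*o2-o2*.116/np.tan(th)
s_=.060
Pl0=np.array([.486,-.3177,.002])+(s_-.08)*Rl0[:,0]; Pl1=F+s_*u2+.012*n2
E
python3 - <<'E'
from h import *
s=observe();p0=np.array(s["position"]);R0=np.array(s["tool_rot"])
q=path(p0,R0,Pl0+up*.1,Rl0,s["q"],5)
q=path(Pl0+up*.1,Rl0,Pl0,Rl0,q,2)
H=Pl1-.05*o2+.03*up
C=np.array([[a,b,c] for a in(-.06,.1) for b in(-.031,.031) for c in(-.022,-.012)])
q=path(Pl0+up*.2,Rl0,H+up*.08,Rl1,q,8,C)
q=path(H+up*.08,Rl1,H,Rl1,q,2,C)
q=path(H,Rl1,Pl1,Rl1,q,2,C)
rel(Pl0+up*.1,Rl0);print(Pl0,Pl1,F)
E
```

```text
ang 67.60094115182234
0.2 [ 0.516 -0.125  0.181] [-41.0, 29.0, 79.0, 29.0, 94.0, -46.0] 
0.4 [ 0.512 -0.177  0.161] [-41.0, 31.0, 76.0, 20.0, 92.0, -56.0] 
0.6 [ 0.508 -0.229  0.142] [-42.0, 32.0, 75.0, 12.0, 87.0, -66.0] 
0.8 [ 0.504 -0.281  0.122] [-43.0, 33.0, 75.0, 5.0, 80.0, -77.0] 
1.0 [ 0.499 -0.333  0.102] [-45.0, 33.0, 77.0, -0.0, 70.0, -87.0] 
ang 0.0
0.5 [ 0.499 -0.333  0.052] [-45.0, 37.0, 80.0, -0.0, 63.0, -87.0] 
1.0 [ 0.499 -0.333  0.002] [-45.0, 41.0, 82.0, -0.0, 57.0, -87.0] 
ang 81.20197837448596
0.12 [ 0.503 -0.298  0.197] [-44.0, 29.0, 68.0, 4.0, 90.0, -81.0] 0.199
0.25 [ 0.506 -0.264  0.192] [-44.0, 31.0, 67.0, 10.0, 95.0, -75.0] 0.184
0.38 [ 0.509 -0.23   0.187] [-44.0, 32.0, 68.0, 16.0, 99.0, -68.0] 0.17
0.5 [ 0.512 -0.195  0.182] [-44.0, 33.0, 70.0, 22.0, 102.0, -62.0] 0.156
0.62 [ 0.515 -0.161  0.177] [-44.0, 34.0, 74.0, 29.0, 102.0, -57.0] 0.143
0.75 [ 0.519 -0.127  0.172] [-43.0, 35.0, 78.0, 36.0, 102.0, -52.0] 0.132
0.88 [ 0.522 -0.092  0.167] [-43.0, 36.0, 82.0, 43.0, 101.0, -49.0] 0.122
1.0 [ 0.525 -0.058  0.162] [-43.0, 37.0, 88.0, 50.0, 99.0, -46.0] 0.113
ang 0.0
0.5 [ 0.525 -0.058  0.122] [-43.0, 41.0, 89.0, 50.0, 96.0, -50.0] 0.073
1.0 [ 0.525 -0.058  0.082] [-43.0, 45.0, 90.0, 50.0, 93.0, -54.0] 0.033
ang 0.0
0.5 [ 0.529 -0.033  0.067] [-40.0, 46.0, 92.0, 51.0, 90.0, -55.0] 0.018
1.0 [ 0.533 -0.009  0.052] [-38.0, 47.0, 94.0, 53.0, 87.0, -56.0] 0.003
row [-0.5054, 0.0478, -0.2266] [0.1134, -0.2325, -0.2723]
[ 0.4993616  -0.33258179  0.002     ] [ 0.53341441 -0.00860312  0.05230705] [ 0.52730957 -0.04431791  0.003     ]
```

```bash
python3 -m handwheel '[[[-0.063,0.006,-0.028],[0.014,-0.029,-0.034]],[[-0.126,0.012,-0.057],[0.028,-0.058,-0.068]],[[-0.19,0.018,-0.085],[0.043,-0.087,-0.102]],[[-0.253,0.024,-0.113],[0.057,-0.116,-0.136]],[[-0.316,0.03,-0.142],[0.071,-0.145,-0.17]],[[-0.379,0.036,-0.17],[0.085,-0.174,-0.204]],[[-0.442,0.042,-0.198],[0.099,-0.203,-0.238]],[[-0.505,0.048,-0.227],[0.1134,-0.2325,-0.2723]],[[-0.505,0.048,-0.227],[0.1134,-0.2325,-0.2723]],[[-0.505,0.048,-0.227],[0.1134,-0.2325,-0.2723]]]' 1 |sed -n 2,4p
python3 - <<'E'
from h import *
rel(Pl0,Rl0)
E
```

```text
position: [0.4998, -0.3322, 0.1027]
tool_rot: [[-0.666, 0.746, 0.0], [0.746, 0.666, 0.002], [0.002, 0.002, -1.0]]
ft_force: [-0.6, 0.7, 0.5]
row [-0.0003, -0.0016, 0.2014] [0.0005, -0.0005, -0.0007]
```

```bash
python3 -m handwheel '[[[0,-0.0016,0.06],[0,0,-0.001]],[[0,-0.0016,0.12],[0,0,-0.001]],[[0,-0.0016,0.16],[0,0,-0.001]],[[0,-0.0016,0.185],[0,0,-0.001]],[[0,-0.0016,0.195],[0,0,-0.001]],[[0,-0.0016,0.2],[0,0,-0.001]],[[0,-0.0016,0.2],[0,0,-0.001]],[[0,-0.0016,0.2],[0,0,-0.001]]]' |sed -n 2,6p
python3 -m handwheel '[[[0,0,0],[0,0,0]],[[0,0,0],[0,0,0]],[[0,0,0],[0,0,0]],[[0,0,0],[0,0,0]],[[0,0,0],[0,0,0]],[[0,0,0],[0,0,0]],[[0,0,0],[0,0,0]],[[0,0,0],[0,0,0]]]' 0 60
python3 -m handwheel '[[[0,0,-0.02],[0,0,0]],[[0,0,-0.06],[0,0,0]],[[0,0,-0.14],[0,0,0]],[[0,0,-0.22],[0,0,0]],[[0,0,-0.3],[0,0,0]],[[0,0,-0.38],[0,0,0]],[[0,0,-0.4],[0,0,0]],[[0,0,-0.4],[0,0,0]],[[0,0,-0.4],[0,0,0]]]'
python3 - <<'E'
from h import *
s=observe();p0=np.array(s["position"]);R0=np.array(s["tool_rot"])
rel(Pl1-.05*o2+.11*up,Rl1)
p,d=get_image('top');W=cloud('top',d);cv2.imwrite('pics/l.png',p[:,:,::-1]);np.save('pics/l.npy',d)
p2,d2=get_image('side');cv2.imwrite('pics/ls.png',p2[:,:,::-1])
L=(W-p0)@R0
# lid visible parts beyond gripper, in tool frame
m=(d>0)&(abs(L[...,1])<.03)&(L[...,2]<.0)&(L[...,2]>-.04)&(abs(L[...,0])<.12)
Q=L[m];print(len(Q))
for a in np.arange(-.1,.12,.02):
    r=Q[(Q[:,0]>a)&(Q[:,0]<a+.02)];print(round(a,2),len(r),np.median(r[:,2]).round(4) if len(r) else '')
print(Q[:,0].min(),Q[:,0].max())
E
```

```text
position: [0.4998, -0.3345, 0.0042]
tool_rot: [[-0.67, 0.743, 0.003], [0.743, 0.67, -0.002], [-0.003, 0.001, -1.0]]
ft_force: [-0.0, -0.2, -0.0]
grip_width: 0.0855
gripper_force: 0.0
time_s: 11.55
position: [0.4997, -0.3345, 0.0042]
tool_rot: [[-0.67, 0.743, 0.003], [0.743, 0.67, -0.002], [-0.003, 0.001, -1.0]]
ft_force: [-0.8, 1.1, 6.0]
grip_width: 0.0604
gripper_force: 65.5
time_s: 12.45
position: [0.4986, -0.3335, 0.2018]
tool_rot: [[-0.67, 0.742, -0.0], [0.742, 0.67, 0.001], [0.001, 0.0, -1.0]]
ft_force: [-1.7, -0.7, -1.7]
grip_width: 0.0601
gripper_force: 65.6
row [0.3738, 0.4085, 0.0793] [-0.1626, 0.3349, 0.2552]
1168
-0.1 0 
-0.08 0 
-0.06 46 -0.0192
-0.04 0 
-0.02 1 -0.0173
0.0 106 -0.0196
0.02 131 -0.0196
0.04 150 -0.0197
0.06 233 -0.0198
0.08 431 -0.0199
0.1 70 -0.018
-0.05829506827817759 0.10197661889890425
```

```bash
sed -i 's/Pl1=F+s_\*u2+.012\*n2/Pl1=F+.0588*u2+.0097*n2/' h.py
python3 -m handwheel '[[[0.037,0.041,0.008],[-0.016,0.033,0.026]],[[0.075,0.082,0.016],[-0.033,0.067,0.051]],[[0.112,0.123,0.024],[-0.049,0.1,0.077]],[[0.15,0.163,0.032],[-0.065,0.134,0.102]],[[0.187,0.204,0.04],[-0.081,0.167,0.128]],[[0.224,0.245,0.048],[-0.098,0.201,0.153]],[[0.262,0.286,0.056],[-0.114,0.234,0.179]],[[0.299,0.327,0.063],[-0.13,0.268,0.204]],[[0.336,0.368,0.071],[-0.146,0.301,0.23]],[[0.3738,0.4085,0.0793],[-0.1626,0.3349,0.2552]]]' |sed -n 1,6p
python3 -m handwheel '[[[0,0,0],[0,0,0]],[[0,0,0],[0,0,0]],[[0,0,0],[0,0,0]]]'>/dev/null
python3 - <<'E'
from h import *
s=observe();print(s['q'].round(0),s['position'])
rel(Pl1-.05*o2+.11*up,Rl1);rel(Pl1-.03*o2+.012*up,Rl1);rel(Pl1,Rl1)
p2,d=get_image('side');W=cloud('side',d)
R=np.array(s["tool_rot"]);L=(W-s["position"])@R
# lid end region
m=(d>0)&(abs(L[...,1])<.03)&(abs(L[...,2]+.0197)<.008)&(L[...,0]>-.09)&(L[...,0]<.13);print(m.sum(),L[m][:,0].min(),L[m][:,0].max(),np.median(L[m][:,2]))
p1,d1=get_image('top');W=cloud('top',d1);L=(W-s["position"])@R
m=(d1>0)&(abs(L[...,1])<.03)&(abs(L[...,2]+.0197)<.012)&(L[...,0]>-.09)&(L[...,0]<.13)
Q=L[m];print(len(Q),Q[:,0].min(),Q[:,0].max());f=Q[:,0]>.03;print(np.polyfit(Q[f,0],Q[f,2],1))
cv2.imwrite('pics/k.png',cv2.resize(np.hstack([p2[60:300,180:480,::-1],p1[130:370,230:530,::-1]]),(800,320)))
E
```

```text
time_s: 13.55
position: [0.5257, -0.0577, 0.1623]
tool_rot: [[0.074, 0.985, 0.156], [0.414, -0.173, 0.894], [0.907, -0.002, -0.42]]
ft_force: [0.1, 0.0, -1.5]
grip_width: 0.0607
gripper_force: 65.7
[-43.  37.  88.  50.  99. -46.] [ 0.52593956 -0.05923015  0.1632964 ]
row [-0.0032, -0.0023, -0.0016] [0.0004, 0.0011, 0.0011]
row [-0.1635, -0.003, 0.118] [0.0004, 0.0011, 0.0011]
row [-0.1597, -0.0031, 0.1825] [0.0004, 0.0011, 0.0011]
75 -0.035773856166226525 0.10576558379861697 -0.01398925947531813
1457 -0.05911616064350612 0.10459054855383133
[ 0.05959994 -0.02243982]
```

View pics/k.png

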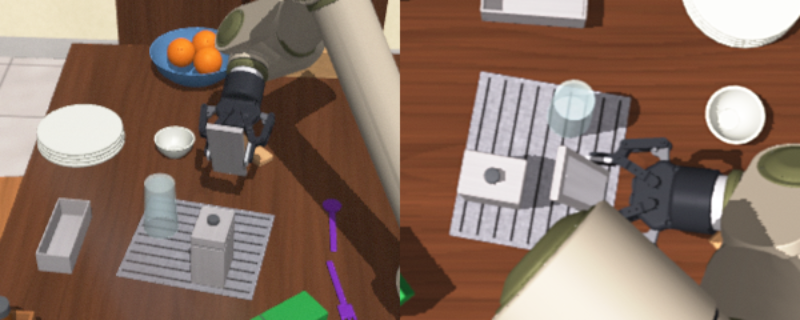

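The lid is held steeply sloped, right of the tin (right half (578,178)), with nothing touching. Approach near the place and measure the lid's line in the tool frame.

```bash
python3 -m handwheel '[[[-0.05,-0.001,0.036],[0,0.001,0.001]],[[-0.1,-0.002,0.072],[0,0.001,0.001]],[[-0.14,-0.003,0.1],[0,0.001,0.001]],[[-0.1635,-0.003,0.118],[0,0.001,0.001]],[[-0.1635,-0.003,0.118],[0,0.001,0.001]],[[-0.1635,-0.003,0.118],[0,0.001,0.001]],[[-0.1635,-0.003,0.118],[0,0.001,0.001]]]' |sed -n 2,4p
cat > m.py <<'E'
from h import *
s=observe();rel(Pl1-.006*o2+.002*up,Rl1);rel(Pl1,Rl1)
R=np.array(s["tool_rot"])
for n in('top','side'):
    p,d=get_image(n);W=cloud(n,d);L=(W-s["position"])@R
    m=(d>0)&(abs(L[...,1])<.028)&(L[...,2]>-.035)&(L[...,2]<0)&(L[...,0]>.02)&(L[...,0]<.112)
    Q=L[m];print(n,len(Q),[(round(a,2),np.median(Q[(Q[:,0]>a)&(Q[:,0]<a+.01),2]).round(4)) for a in np.arange(.02,.11,.01) if ((Q[:,0]>a)&(Q[:,0]<a+.01)).sum()>5])
    cv2.imwrite(f'pics/m_{n}.png',p[:,:,::-1])
E
python3 m.py
```

```text
position: [0.5279, -0.0403, 0.0653]
tool_rot: [[0.07, 0.985, 0.155], [0.416, -0.17, 0.893], [0.907, 0.002, -0.422]]
ft_force: [-0.7, 0.3, -1.0]
row [-0.0002, 0.0001, 0.052] [0.0006, -0.0002, 0.0003]
row [0.0012, 0.0001, 0.0646] [0.0006, -0.0002, 0.0003]
top 699 [(np.float64(0.02), np.float64(-0.019)), (np.float64(0.03), np.float64(-0.019)), (np.float64(0.04), np.float64(-0.019)), (np.float64(0.05), np.float64(-0.0191)), (np.float64(0.06), np.float64(-0.019)), (np.float64(0.07), np.float64(-0.0191)), (np.float64(0.08), np.float64(-0.0192)), (np.float64(0.09), np.float64(-0.0186)), (np.float64(0.1), np.float64(-0.0146))]
side 418 [(np.float64(0.02), np.float64(-0.0081)), (np.float64(0.03), np.float64(-0.008)), (np.float64(0.04), np.float64(-0.0079)), (np.float64(0.05), np.float64(-0.0085)), (np.float64(0.06), np.float64(-0.0083)), (np.float64(0.07), np.float64(-0.0082)), (np.float64(0.08), np.float64(-0.0082)), (np.float64(0.09), np.float64(-0.0097)), (np.float64(0.1), np.float64(-0.0119))]
```

```bash
python3 -m handwheel '[[[0,0,0.02],[0,0,0]],[[0,0,0.04],[0,0,0]],[[0,0,0.052],[0,0,0]],[[0,0,0.052],[0,0,0]],[[0,0,0.052],[0,0,0]],[[0,0,0.052],[0,0,0]]]' |sed -n 2,4p
python3 -c "
from h import *
rel(Pl1,Rl1);print(np.array(observe()['tool_rot']).T@up, np.array(observe()['tool_rot']).T@o2)"
```

```text
position: [0.5316, -0.0167, 0.0534]
tool_rot: [[0.072, 0.985, 0.154], [0.415, -0.17, 0.894], [0.907, -0.0, -0.421]]
ft_force: [-0.0, 0.6, -1.8]
row [0.0026, 0.0009, 0.0113] [0.0004, -0.0005, -0.0003]
[ 9.06919858e-01 -2.96593536e-04 -4.21303077e-01] [ 0.4213023  -0.00141205  0.90691917]
```

```bash
python3 -m handwheel '[[[-0.0018,0.0009,0.0008],[0,0,0]],[[-0.0018,0.0009,0.0008],[0,0,0]],[[-0.0018,0.0009,0.0008],[0,0,0]]]' |sed -n 2,4p
python3 -m handwheel '[[[0.001,0,0.0025],[0,0,0]],[[0.002,0,0.005],[0,0,0]],[[0.003,0,0.007],[0,0,0]],[[0.004,0,0.009],[0,0,0]],[[0.004,0,0.009],[0,0,0]],[[0.004,0,0.009],[0,0,0]]]' |sed -n 2,4p
python3 -c "
from h import *
rel(Pl1,Rl1)"
```

```text
position: [0.532, -0.0168, 0.0524]
tool_rot: [[0.072, 0.985, 0.154], [0.415, -0.17, 0.894], [0.907, -0.0, -0.421]]
ft_force: [-0.9, 0.0, -0.9]
position: [0.5328, -0.0117, 0.0524]
tool_rot: [[0.072, 0.985, 0.154], [0.415, -0.17, 0.894], [0.907, -0.0, -0.421]]
ft_force: [0.3, -1.8, 0.6]
row [0.0002, 0.0001, 0.0013] [0.0003, -0.0006, -0.0003]
```

```bash
python3 -m handwheel '[[[-0.0004,0,0.001],[0,0,0]],[[-0.0004,0,0.001],[0,0,0]],[[-0.0004,0,0.001],[0,0,0]]]' |sed -n 2,4p
python3 - <<'E'
from h import *
p2,d=get_image('side');p1,d1=get_image('top')
W=cloud('top',d1);m=(d1>0)&(W[...,2]>.113)&(W[...,2]<.124)&(np.linalg.norm(W[...,:2]-Tt[:2],axis=-1)<.055)
print(rect(W[m]))
a=cv2.resize(p2[160:300,290:430,::-1],(400,400),interpolation=3);b=cv2.resize(p1[180:300,270:390,::-1],(400,400),interpolation=3)
cv2.imwrite('pics/f.png',np.hstack([a,b]))
E
```

```text
position: [0.5329, -0.0116, 0.0523]
tool_rot: [[0.072, 0.985, 0.154], [0.414, -0.17, 0.894], [0.907, -0.0, -0.421]]
ft_force: [-1.5, -4.5, 4.8]
(array([542.4,  44.2]), array([97.1, 60.1]), 80.0)
```

View pics/f.png

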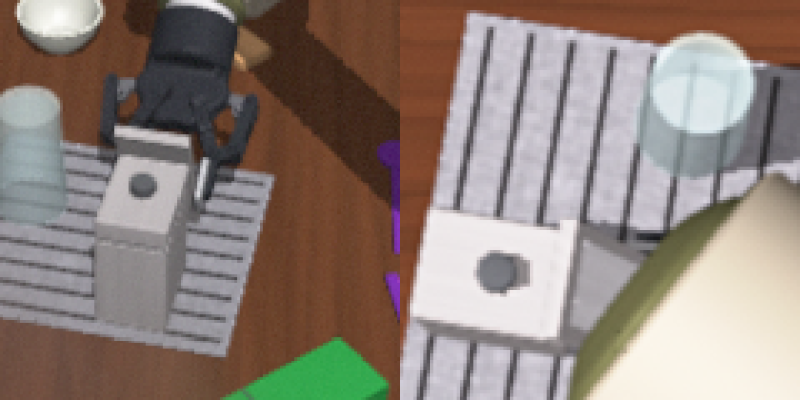

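The lid rests against the tin's top edge (left (155,140), right (565,280)), and the force shows light contact with mat and tin. Releasing and backing off.

```bash
python3 -m handwheel '[[[0,0,0],[0,0,0]],[[0,0,0],[0,0,0]],[[0,0,0],[0,0,0]],[[0,0,0],[0,0,0]],[[0,0,0],[0,0,0]]]' 0.8 20
python3 -m handwheel '[[[0,0,0],[0,0,0]],[[0,0,0],[0,0,0]],[[0,0,0],[0,0,0]],[[0,0,0],[0,0,0]]]' 1|sed -n 4,6p
python3 -m handwheel '[[[0,0,-0.01],[0,0,0]],[[0,0,-0.03],[0,0,0]],[[0,0,-0.06],[0,0,0]],[[0,0,-0.1],[0,0,0]],[[0,0,-0.16],[0,0,0]],[[0,0,-0.24],[0,0,0]],[[0,0,-0.32],[0,0,0]],[[0,0,-0.32],[0,0,0]],[[0,0,-0.32],[0,0,0]]]'|sed -n 1,4p
python3 - <<'E'
from h import *
p2,d=get_image('side');p1,d1=get_image('top')
W=cloud('top',d1);Q=W[(d1>0)&(np.linalg.norm(W[...,:2]-F[:2]-.03*o2[:2],axis=-1)<.09)]
c=np.cross(o2,up);e=(Q-F)
X=np.c_[e@o2,e@c,e[:,2]];m=(abs(X[:,1])<.04)&(X[:,2]>.02)&(X[:,0]<.06)&(X[:,0]>-.02);X=X[m]
f=X[abs(X[:,0]*np.tan(th)+.010/np.cos(th)-X[:,2])<.02];print(len(f))
g=np.polyfit(f[:,2],f[:,0],1);print("slope deg",np.degrees(np.arctan2(1,g[0])),"z range",f[:,2].min(),f[:,2].max(),"lat",np.percentile(f[:,1],[1,99]),g)
m=(d1>0)&(W[...,2]>.113)&(W[...,2]<.1235)&(np.linalg.norm(W[...,:2]-Tt[:2],axis=-1)<.055);print(rect(W[m]))
a=cv2.resize(p2[120:320,250:450,::-1],(400,400),interpolation=3);b=cv2.resize(p1[170:330,260:420,::-1],(400,400),interpolation=3)
cv2.imwrite('pics/e.png',np.hstack([a,b]))
E
```

```text
time_s: 17.15
position: [0.5328, -0.0113, 0.0518]
tool_rot: [[0.072, 0.986, 0.154], [0.415, -0.17, 0.894], [0.907, -0.001, -0.421]]
ft_force: [0.8, -0.3, -0.6]
grip_width: 0.0686
gripper_force: 0.0
ft_force: [0.3, 0.5, 0.1]
grip_width: 0.0854
gripper_force: 0.0
time_s: 18.45
position: [0.5079, -0.1557, 0.1196]
tool_rot: [[0.072, 0.985, 0.156], [0.416, -0.172, 0.893], [0.907, 0.0, -0.422]]
ft_force: [0.1, -0.5, -0.3]
1178
slope deg 65.08771024713975 z range 0.02001566746047854 0.15189455590955797 lat [-0.03042047  0.03034076] [ 0.46444528 -0.0108776 ]
(array([542.4,  44. ]), array([96.8, 60.3]), 80.4)
```

View pics/e.png

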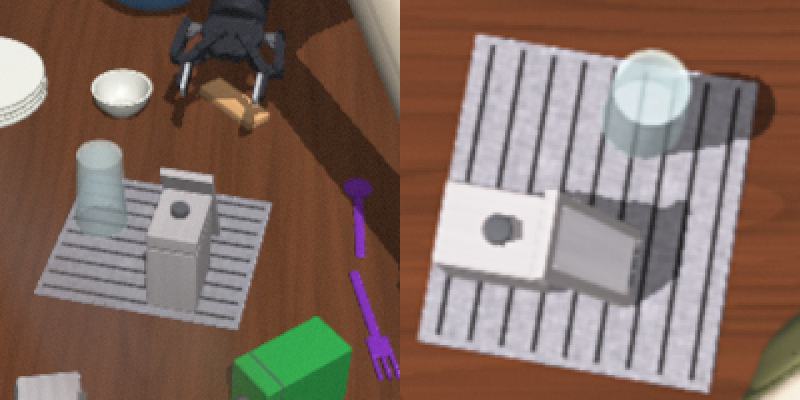

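The lid leans freely on the tin at 65°, its foot on the mat (right (635,265)), clear of the tumbler (650,100). The gripper is well clear. Handing in.

```bash
python3 -c "
from rig import *
print(close_job())"
```

```text
the job is handed in; nothing more can be done
None
```

The steel tin stands upright on the drying mat, knob up, and the lid leans lengthways against it at about 65° with one short end on the mat, touching nothing else; the job was handed in at about 18.5 s of robot time.

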